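Clear the wax melter's lid and hold it open

TASK

Move the tin that stands on the wax melter's closed lid onto the floor of the green tray, upright beside the three tins there and let go of it, without dropping it or tipping it over. Then lift the melter's lid to 50 degrees, level with the red mark on its quadrant, and keep holding it there so that wax blocks can be put in: the job finishes with the robot still holding the lid, which falls shut if let go. Leave the other tins and the white jar where they are.

Things in the scene. Friction and masses are not known exactly. Their poses are not given: they have to be found in the camera images.
- tin_center (a point): The tin to be moved, on the melter's lid at the start: closed round aluminium screw-top tin, 62 mm across, 44 mm high, 90 g, standing upright; the point is its centre, 22 mm above its underside. Its weight may differ by a third. The lid's top is 128 mm above the table.
- tray: Green open tray, fixed, 200 mm along its x by 270 mm along its y, walls 15 mm high and 3 mm thick, floor 3 mm thick. Origin: centre of its underside, on the table. Three tins already stand in a row along its y in its far half, about 50 mm to +x of the centre; the near half (-x) is empty. Left or right of the melter.
- melter_hinge (a point): Middle of the lid's hinge line, on the far upper edge of the wax melter, 120 mm above the table. Axes are the melter's: x from its front to its hinge side, y along the hinge, z up.
- melter: Wax melter: fixed steel tank, 180 mm along x, 260 along y, 120 high, its front (-x, black controls) to the robot; origin under its centre. Left or right of the tray. Beside its +y side, 142 mm off centre, a quadrant of 6 mm rod about the hinge line (radius 80 mm, 0 to 75 degrees, top 0.205 m above the table) carries a red mark at 50 degrees: the lid's underside plane points at it when open 50 degrees.
- lid_grip (a point): Middle of the lid's black round handle bar: 12 mm thick, 110 long, parallel to the hinge, 45 mm in front of the lid's edge and tank's front, joined to the lid by an arm at each end. It lies 225 mm from the hinge line and 4 mm above the lid's underside plane (124 mm above the table when shut). Axes turn with the lid (shut: the melter's). Pinched from above, the bar turns between the fingers.
- lid (a joint): Opening angle of the dark sheet-metal lid in rad: 0 shut and level, positive as the front edge rises; 50 degrees is 0.873. The plate is 180 x 260 x 8 mm, about 0.6 kg (may differ by a third), a nearly free hinge, stop at 1.3. It falls shut from any angle unless held.
- tin_a_center (a point): Bystander in the tray: closed round aluminium screw-top tin, 62 mm across, 44 mm high, 90 g, standing upright; the point is its centre, 22 mm above its underside
- tin_b_center (a point): Bystander in the tray: closed round aluminium screw-top tin, 62 mm across, 44 mm high, 90 g, standing upright; the point is its centre, 22 mm above its underside
- tin_c_center (a point): Bystander in the tray: closed round aluminium screw-top tin, 62 mm across, 44 mm high, 90 g, standing upright; the point is its centre, 22 mm above its underside
- butter_jar: Bystander: white jar with a metal cap, 60 mm across, 80 mm high, on the table between the robot and the melter and tray; origin at its underside's centre.
Things that resemble listed ones, but are neither listed nor needed, are in the scene too. Leave any purple, turquoise or yellow look-alike of the part that bears tin_center alone.

How it is judged:
By the outcome, as a careful person would: the job done as asked, in the order asked, and still so for the second after the job is handed in, while the arm keeps its last pose, push and grip.
It also fails if it takes over 69 s, if anything falls off the work surface, if the arm or the gripper's body presses on something with over 40 N, if the wrist force passes 120 N, or if a joint passes its speed limit or range.

ROBOT

A 6-joint arm with a two-finger parallel gripper is mounted at the origin on the work surface. World frame = base frame: x ahead of the robot, y to its left, z up, the work surface at z = 0. Lengths are in m, angles in rad, forces in N, time in s.
With the tool pointing down it reaches from about 0.3 to 0.775 m from the base axis. Payload 14.6 kg.
Tool frame: the origin (TCP) lies at the very end of the fingers, on their centre line; the grasp point (between the pads) lies 19 mm behind it; z points along the fingers, y is the line along which they close (so a half turn about z gives the same grasp; the last joint's range is limited). The gripper opens to 94 mm and grips with 3 to 60 N. Pads are 16 mm wide; open, the fingers measure 119 mm over their backs; the gripper's body (75 mm by 177 mm) begins 78 mm behind the grasp point.
Start: joints at [1.064, 0.3, 1.521, -0, 1.321, -0.067], TCP at [0.234, 0.498, 0.205] pointing down, gripper open.
Joint ranges: [-3.03, 3.03], [-0.79, 2.21], [0.23, 2.52], [-1.04, 4.18], [0, 3.07], [-2.55, 2.55]. Speed limits (rad/s): [2.22, 2.22, 2.57, 3.14, 3.14, 3.14].

INTERFACE

Orientations are given as [roll, pitch, yaw] about the fixed x, y, z axes, in that order (R = Rz(yaw) Ry(pitch) Rx(roll)).
In Python, from station import ctrl gives the robot as it stands.
- The arm moves only by the tool move_arm, never from a script. Its argument "targets" is a list of rows, each a list of 6 numbers: the shift along the tool's x, y, z in units of 1000 mm (1.0 is 1000 mm), then the turn, a rotation vector about the tool's x, y, z in units of 30 degrees (1.0 is 30 degrees). In form: [[tx, ty, tz, ax, ay, az], ...]. A call has exactly 5 rows; each row is the pose to reach, as a shift and turn from the pose commanded when the call began, along the tool's axes at that moment; what a row does not reach only later rows make up. A row lasts 1/12 s, in which the tool goes at most 41.7 mm and 7.16 degrees, less where a joint would pass 70% of its speed; a pose out of reach is approached as far as the arm can. A call with a number of a shift or a turn outside -1 to 1 is refused whole. A call with a gripper value outside its range is refused whole. "fingers" is the opening, from -1 (shut) to 1 (fully open), set as the call begins (left out, the last holds). The fingers move at their own pace and stop on an object; "grip_force" is the grip in N (left out, the last holds). Time passes only in rows, so rows that repeat a pose let the fingers close, or fill a call up. It gives the time, the measured TCP pose, the force and the opening at its end, in the units of the state.
- ctrl.get_obs(): the state, without advancing time (a new reading comes with each control period).
- ctrl.camera(name): name is "scene" or "side" or "wrist"; returns the picture (480x640x3 uint8, red, green, blue); there is no depth.
- ctrl.camera_info(name): a dict with "fx", "fy", "cx", "cy" (pixels), "k1" (the pictures are not rectified: a ray, as slopes to the right and down, at radius r is drawn at 1 + k1 r^2 times it, then the intrinsics apply), "rvec" (rotation vector, rad) and "tvec" (3), from world to camera coordinates, as OpenCV has them. Camera axes: x right, y down, z forward; pixel columns grow to the right and rows downward; lengths in m; the calibration is good to about 2 mm. A picture is of the moment at which its call begins: read the wrist's pose just before it. camera_info takes no time and is no camera call; for the wrist camera it gives the pose at the moment of the call.
- ctrl.hand_in(): hands the job in, once; it reports no verdict.
The state is a dict: "time_s": time; "qpos": joint angles; "joint_vel": joint speeds; "tau": joint torques, N m; "ee_pos": TCP position; "eef_rot": TCP orientation; "force": force on the tool from outside, world axes, zero at the start; "moment": the same for the moment, N m; "grip_width": finger opening in m.
Only numpy, scipy, OpenCV 4.12 (cv2) and the standard library are available. Lean on these libraries where they do the work, as an engineer would, in place of code of your own. Each camera call takes 0.05 s, during which the arm holds its last target. There are 200 camera calls.

## Working session

There is one attempt and no reset: what is moved stays moved. The work goes in short steps, Python scripts to look and compute and a tool call to move; the robot and the scene stay as the last step left them, time stands still between calls to the robot, and variables do not carry over. Pictures are saved under pics/ and viewed, on a budget of 10 in all, crops included, one or two more only if the job needs it, and the job is handed in when it is done.

Besides the shell and the picture viewer there is one more tool, called after "Emit:" in YAML: its name, and indented under it one key for each argument. move_arm: Moves the arm, as the interface text tells. Shifts and turns lie within -1 to 1; 1 stands for 1000 mm of shift or 30 degrees of turn. Its arguments: {"type":"object","properties":{"targets":{"type":"array"},"fingers":{"type":"number"},"grip_force":{"type":"number"}},"required":["targets"]}

```bash
mkdir -p pics; ls; python3 - <<'E'
from station import ctrl
import cv2
print(ctrl.get_obs())
for n in("scene","side"):
    print(n,ctrl.camera_info(n)); cv2.imwrite(f"pics/{n}0.png",ctrl.camera(n)[:,:,::-1])
E
```

```text
pics
{'time_s': 0.0, 'qpos': array([ 1.06439078e+00,  3.00456769e-01,  1.52159570e+00,  1.67253895e-05,
        1.32070786e+00, -6.66033611e-02]), 'joint_vel': array([ 5.81603330e-06,  9.81757878e-04, -3.68296032e-04,  1.61346184e-03,
        3.04571582e-04, -1.01193348e-03]), 'tau': array([-1.61926910e-04, -5.31807232e+01, -3.52740562e+01,  7.08675524e-02,
        2.44271639e-02, -1.54728909e-04]), 'ee_pos': array([0.23403692, 0.49742214, 0.20488801]), 'eef_rot': array([-3.14042865e+00, -9.38778783e-05,  2.70178626e+00]), 'force': array([-0.08998868, -0.83172421,  0.23161874]), 'moment': array([-0.02739044,  0.01056226, -0.01611534]), 'grip_width': 0.09382662083652764}
scene {'fx': 503.0781955584646, 'fy': 503.0781955584646, 'cx': 312.3365055910973, 'cy': 237.1727239283956, 'k1': -0.0840838682771133, 'rvec': array([ 1.65080768,  1.72974957, -0.85060801]), 'tvec': array([ 0.03262426, -0.2398589 ,  1.56921189])}
side {'fx': 464.1855509788981, 'fy': 464.1855509788981, 'cx': 323.05767580343206, 'cy': 245.51776908686412, 'k1': 0.04143545599362479, 'rvec': array([ 2.36853182, -0.45643174,  0.19404693]), 'tvec': array([-0.4914227 ,  0.23161081,  0.95139806])}
```

View pics/scene0.png

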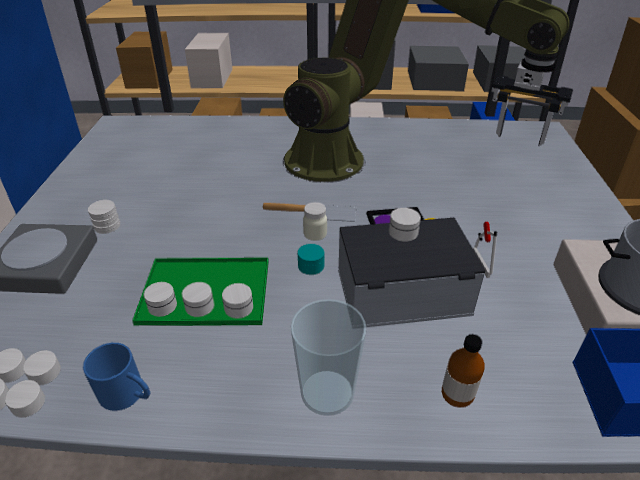

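View pics/side0.png

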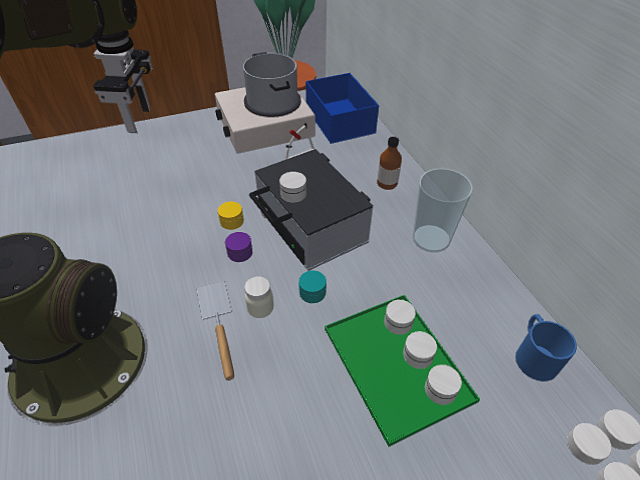

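Scene view: the tin on the lid is at (404,224), the green tray is centred at about (203,290) with its tins at (160,299), (198,299) and (237,300), and the jar is at (315,221). In the side view the lid tin is at (293,186) and the tray at about (402,368). Other tins are turquoise (scene 311,259), yellow and purple (side 231,215 and 238,246), a white stack (scene 103,216), and loose white ones at lower left. Only the white/aluminium tin on the lid fits the description. I'll confirm with enlarged crops.

```bash
cat > h.py <<'E'
import numpy as np, cv2
from station import ctrl
def cam(n):
    i=ctrl.camera_info(n); R=cv2.Rodrigues(i["rvec"])[0]
    K=np.array([[i["fx"],0,i["cx"]],[0,i["fy"],i["cy"]],[0,0,1.]])
    return i,K,np.array([i["k1"],0,0,0,0.]),R,np.array(i["tvec"])
def proj(n,P,c=None):
    i,K,D,R,t=c or cam(n); return cv2.projectPoints(np.atleast_2d(np.asarray(P,float)),i["rvec"],t,K,D)[0][:,0]
def at_z(n,uv,z,c=None):
    i,K,D,R,t=c or cam(n)
    p=cv2.undistortPoints(np.array(uv,float).reshape(-1,1,2),K,D)[:,0]
    d=np.c_[p,np.ones(len(p))]@R; o=-R.T@t
    return o+d*((z-o[2])/d[:,2])[:,None]
def crop(im,x0,y0,x1,y1,s): # pixel (u,v) -> ((u-x0)*s,(v-y0)*s)
    return cv2.resize(im[y0:y1,x0:x1],None,fx=s,fy=s,interpolation=cv2.INTER_CUBIC)
E
python3 - <<'E'
from h import *
a=cv2.imread("pics/scene0.png");b=cv2.imread("pics/side0.png")
cv2.imwrite("pics/c1.png",crop(a,335,200,505,330,4)); cv2.imwrite("pics/c2.png",crop(b,230,115,385,265,4))
E
```

```text
(no output)
```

View pics/c1.png

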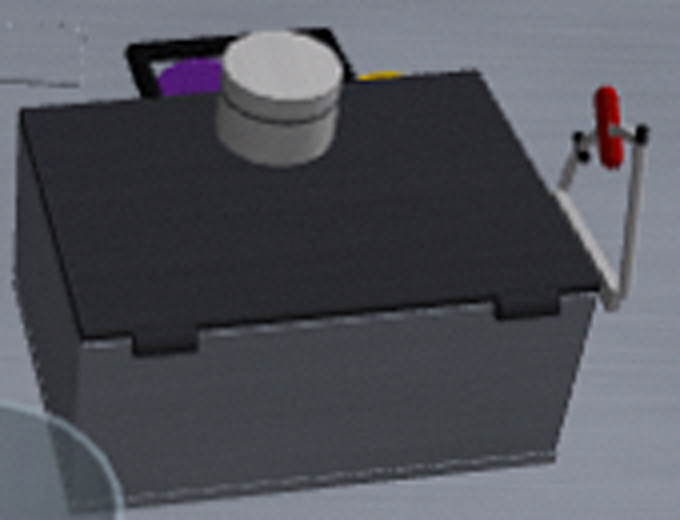

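View pics/c2.png

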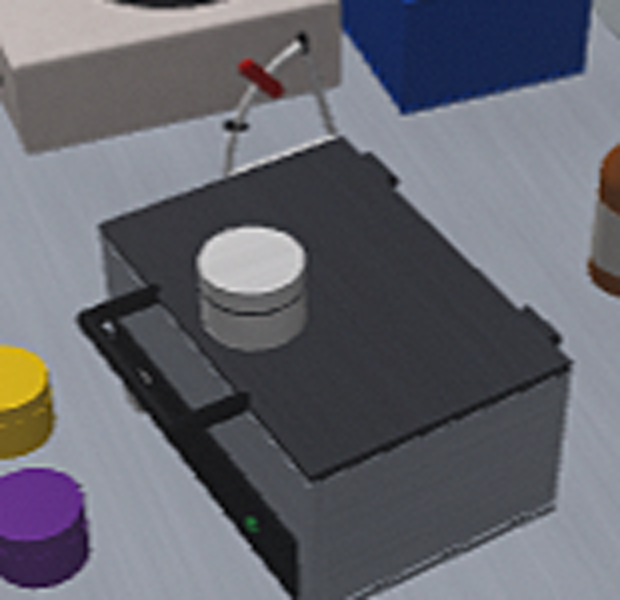

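Crops: the tin is white/aluminium, upright on the lid. Its top centre is at side (293,180.5) and scene (405.3,217). All four lid corners, the handle and the quadrant (red mark) are visible.

```bash
python3 - <<'E'
from h import *
np.set_printoptions(precision=4,suppress=True)
S=lambda l:np.array(l)/4+[335,200]; D=lambda l:np.array(l)/4+[230,115]
ls=at_z("scene",S([(22,110),(478,72),(600,290),(83,337)]),.128)   # scene: front-right,front-left,far-left,far-right
ld=at_z("side",D([(313,474),(101,226),(347,138),(571,362)]),.128)
print("lid",ls,ld,sep="\n")
for n,l in(("scene",ls),("side",ld)):
    print(n,[np.linalg.norm(l[i]-l[(i+1)%4]).round(4) for i in range(4)],"c",l.mean(0))
print("tin",at_z("scene",S([(281,68)]),.172),at_z("side",D([(252,262)]),.172))
t1=at_z("scene",[(154,260),(269,258),(267,322),(136,323)],.015);t2=at_z("side",[(390,440),(326,327),(404,297),(478,400)],.015)
print("tray",t1,t2,t1.mean(0),t2.mean(0),sep="\n")
print("tins",at_z("scene",[(160,292),(198,292),(237,293)],.047),at_z("side",[(443,379),(420,345),(400,313)],.047))
print("jar",at_z("side",[(257.5,287)],.08),at_z("scene",[(315.5,210)],.08))
E
```

```text
lid
[[0.515  0.0561 0.128 ]
 [0.4703 0.3084 0.128 ]
 [0.6487 0.3376 0.128 ]
 [0.6907 0.0862 0.128 ]]
[[0.5131 0.0483 0.128 ]
 [0.4663 0.2972 0.128 ]
 [0.6435 0.3271 0.128 ]
 [0.6855 0.0779 0.128 ]]
scene [np.float64(0.2562), np.float64(0.1808), np.float64(0.2549), np.float64(0.1783)] c [0.5812 0.1971 0.128 ]
side [np.float64(0.2533), np.float64(0.1797), np.float64(0.2527), np.float64(0.175)] c [0.5771 0.1876 0.128 ]
tin [[0.5321 0.189  0.172 ]] [[0.5262 0.18   0.172 ]]
tray
[[ 0.5091 -0.3808  0.015 ]
 [ 0.4905 -0.109   0.015 ]
 [ 0.6904 -0.0893  0.015 ]
 [ 0.7069 -0.3595  0.015 ]]
[[ 0.5046 -0.3811  0.015 ]
 [ 0.4874 -0.1222  0.015 ]
 [ 0.6808 -0.114   0.015 ]
 [ 0.6946 -0.3767  0.015 ]]
[ 0.5992 -0.2346  0.015 ]
[ 0.5919 -0.2485  0.015 ]
tins [[ 0.6466 -0.3193  0.047 ]
 [ 0.6427 -0.2385  0.047 ]
 [ 0.6419 -0.1559  0.047 ]] [[ 0.6413 -0.3273  0.047 ]
 [ 0.6378 -0.2483  0.047 ]
 [ 0.6373 -0.1663  0.047 ]]
jar [[ 0.3737 -0.0156  0.08  ]] [[ 0.3834 -0.0043  0.08  ]]
```

Sizes and heights fit, but the two cameras disagree by about 10 mm in y. I'll check both against the known TCP and base origin.

```bash
python3 - <<'E'
from h import *
np.set_printoptions(precision=4,suppress=True)
o=ctrl.get_obs(); from scipy.spatial.transform import Rotation as Ro
R=Ro.from_euler("xyz",o["eef_rot"]).as_matrix(); p=o["ee_pos"]; w=o["grip_width"]
a=cv2.imread("pics/scene0.png");b=cv2.imread("pics/side0.png")
P=np.array([p+R[:,1]*(w/2),p-R[:,1]*(w/2)])
B=[(.0,0,0)]
for n,im in(("scene",a),("side",b)):
    q=proj(n,P);print(n,q,proj(n,B))
    ring=proj(n,[(0.2*np.cos(t)*.0+0.113*np.cos(t),.113*np.sin(t),0) for t in np.linspace(0,6.28,40)])
    for u in q: cv2.circle(im,tuple(int(round(x*8)) for x in u),8,(0,0,255),-1,cv2.LINE_AA,3)
    cv2.polylines(im,[np.round(ring).astype(int)],True,(0,0,255),1)
x=np.hstack([crop(a,480,70,580,170,4),crop(b,80,50,180,150,4)])
y=np.hstack([crop(a,270,100,380,190,3),crop(b,0,230,170,430,2)[:270]]) if 0 else np.hstack([cv2.resize(a[100:200,260:380],(400,200*1)),cv2.resize(b[230:430,0:200],(400,200))])
cv2.imwrite("pics/chk.png",np.vstack([x,y]))
E
```

```text
scene [[537.4891 143.6715]
 [499.5877 135.2586]] [[322.7747 160.4295]]
side [[144.9644 110.3032]
 [133.0209 131.2884]] [[ 80.054 360.047]]
```

View pics/chk.png

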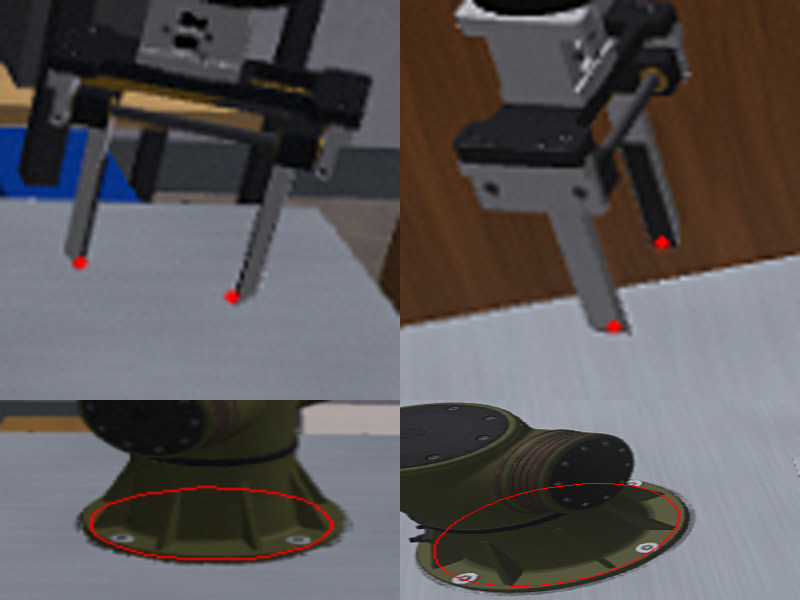

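Both cameras look sound to about 2 px on the gripper and base. The wrist camera will settle the 10 mm difference. Next I'll move above the lid, clear of everything.

```bash
cat >> h.py <<'E'
from scipy.spatial.transform import Rotation as Ro
def plan(p0,yaw0,goal,yaw1,rows=None,pitch_note=None):
    """tool pointing down: print total shift in tool axes (m), turn in units, and rows needed"""
    R=Ro.from_euler("xyz",[np.pi,0,yaw0]).as_matrix()
    d=R.T@(np.array(goal)-p0); a=-np.rad2deg(yaw1-yaw0)/30
    n=max(np.linalg.norm(d)/.040,abs(a)*30/7.0)
    print("shift",d.round(4),"turn z",round(a,3),"rows>=",round(n,1))
    k=int(np.ceil(n)); print([[round(float(x),3) for x in d*min(1,i/k)]+[0,0,round(float(a*min(1,i/k)),3)] for i in range(1,k+1)])
E
python3 - <<'E'
from h import *
plan(np.array([.234,.4975,.205]),2.7018,[.49,.20,.31],3.316)
E
```

```text
shift [-0.3583 -0.1602 -0.105 ] turn z -1.173 rows>= 10.2
[[-0.033, -0.015, -0.01, 0, 0, -0.107], [-0.065, -0.029, -0.019, 0, 0, -0.213], [-0.098, -0.044, -0.029, 0, 0, -0.32], [-0.13, -0.058, -0.038, 0, 0, -0.427], [-0.163, -0.073, -0.048, 0, 0, -0.533], [-0.195, -0.087, -0.057, 0, 0, -0.64], [-0.228, -0.102, -0.067, 0, 0, -0.746], [-0.261, -0.117, -0.076, 0, 0, -0.853], [-0.293, -0.131, -0.086, 0, 0, -0.96], [-0.326, -0.146, -0.095, 0, 0, -1.066], [-0.358, -0.16, -0.105, 0, 0, -1.173]]
```

Emit:
move_arm:
  targets:
    - [-0.036,-0.016,-0.011,0,0,0]
    - [-0.072,-0.032,-0.022,0,0,0]
    - [-0.108,-0.048,-0.033,0,0,0]
    - [-0.144,-0.064,-0.044,0,0,0]
    - [-0.18,-0.08,-0.055,0,0,0]
  fingers: 1

```text
time_s: 0.52
ee_pos: [0.3637, 0.347, 0.2608]
eef_rot: [-3.141, -0.0, 2.702]
force: [1.3, 0.6, 0.0]
grip_width: 0.0939
```

Emit:
move_arm:
  targets:
    - [-0.036,-0.016,-0.01,0,0,0]
    - [-0.072,-0.032,-0.02,0,0,0]
    - [-0.108,-0.048,-0.03,0,0,0]
    - [-0.144,-0.064,-0.04,0,0,0]
    - [-0.178,-0.08,-0.05,0,0,0]

```text
time_s: 0.93
ee_pos: [0.4909, 0.1985, 0.3108]
eef_rot: [-3.141, -0.0, 2.702]
force: [0.2, -0.8, -0.4]
grip_width: 0.094
```

Emit:
move_arm:
  targets:
    - [0,0,0,0,0,-0.23]
    - [0,0,0,0,0,-0.46]
    - [0,0,0,0,0,-0.69]
    - [0,0,0,0,0,-0.92]
    - [0,0,0,0,0,-1.17]

```text
refused, turn out of range in row 5
```

```bash
python3 - <<'E'
from h import *
o=ctrl.get_obs();print(o["time_s"],o["ee_pos"],o["eef_rot"],o["qpos"],np.abs(o["joint_vel"]).max())
i=ctrl.camera_info("wrist"); print({k:np.round(v,5).tolist() for k,v in i.items()})
R=cv2.Rodrigues(i["rvec"])[0];print("campos",-R.T@i["tvec"])
import pickle; pickle.dump(i,open("w1.pkl","wb"))
cv2.imwrite("pics/w1.png",ctrl.camera("wrist")[:,:,::-1])
E
```

```text
0.9333 [0.49093269 0.19853348 0.31077149] [-3.14132268e+00 -2.02941493e-04  2.70153858e+00] [ 3.15154153e-01  1.95745639e-01  1.40861134e+00 -5.75046246e-05
  1.53756850e+00 -8.15586204e-01] 0.8045754728431227
{'fx': 394.64341, 'fy': 394.64341, 'cx': 322.78593, 'cy': 233.9875, 'k1': -0.01741, 'rvec': [-2.45678, -1.55909, -0.20833], 'tvec': [-0.39016, -0.4032, 0.39984]}
campos [0.42309783 0.23217882 0.49168408]
```

View pics/w1.png

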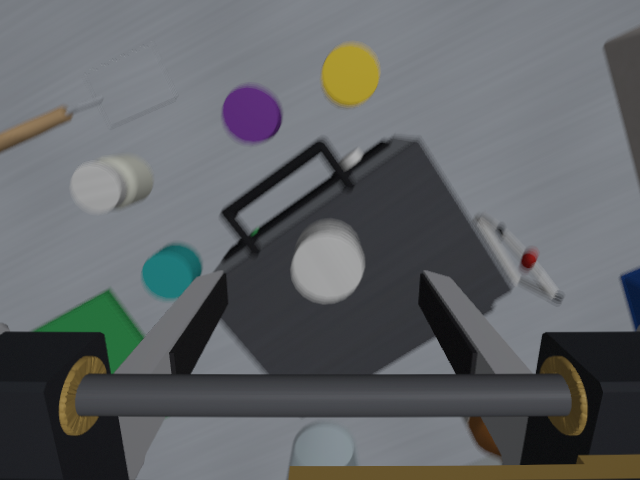

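The wrist view shows the tin top at (328,266), the bar from about (228,213) to (320,145), and the jar cap at (97,187). It was taken with the arm still moving, so I'll finish the turn and measure at rest.

Emit:
move_arm:
  targets:
    - [0,0,0,0,0,-0.23]
    - [0,0,0,0,0,-0.46]
    - [0,0,0,0,0,-0.69]
    - [0,0,0,0,0,-0.92]
    - [0,0,0,0,0,-0.92]

```text
time_s: 1.4
ee_pos: [0.4899, 0.2004, 0.3101]
eef_rot: [-3.141, -0.001, -3.094]
force: [-0.0, 0.5, 0.2]
grip_width: 0.0942
```

Emit:
move_arm:
  targets:
    - [0,0,0,0,0,-0.2]
    - [0,0,0,0,0,-0.25]
    - [0,0,0,0,0,-0.25]
    - [0,0,0,0,0,-0.25]
    - [0,0,0,0,0,-0.25]

```text
time_s: 1.82
ee_pos: [0.4899, 0.2005, 0.3103]
eef_rot: [-3.142, -0.0, -2.972]
force: [-0.5, -0.6, -0.9]
grip_width: 0.0939
```

```bash
python3 - <<'E'
from h import *
import pickle
np.set_printoptions(precision=4,suppress=True)
o=ctrl.get_obs();print(o["time_s"],o["ee_pos"],o["eef_rot"],o["qpos"][5],np.abs(o["joint_vel"]).max())
i=ctrl.camera_info("wrist"); pickle.dump(i,open("w2.pkl","wb"))
cv2.imwrite("pics/w2.png",ctrl.camera("wrist")[:,:,::-1])
i=pickle.load(open("w1.pkl","rb"));R=cv2.Rodrigues(i["rvec"])[0]
c=(i,np.array([[i["fx"],0,i["cx"]],[0,i["fy"],i["cy"]],[0,0,1.]]),np.array([i["k1"],0,0,0,0.]),R,np.array(i["tvec"]))
print("tin",at_z("",[(328,266)],.172,c),"bar",at_z("",[(228,213),(320,145)],.124,c),"corner",at_z("",[(417,138)],.128,c))
E
```

```text
1.8167 [0.4899 0.2005 0.3103] [-3.1416 -0.0002 -2.9719] -1.4213017548573803 0.013510467692093412
tin [[0.5295 0.187  0.172 ]] bar [[0.4565 0.1166 0.124 ]
 [0.4366 0.2229 0.124 ]] corner [[0.4679 0.3045 0.128 ]]
```

View pics/w2.png

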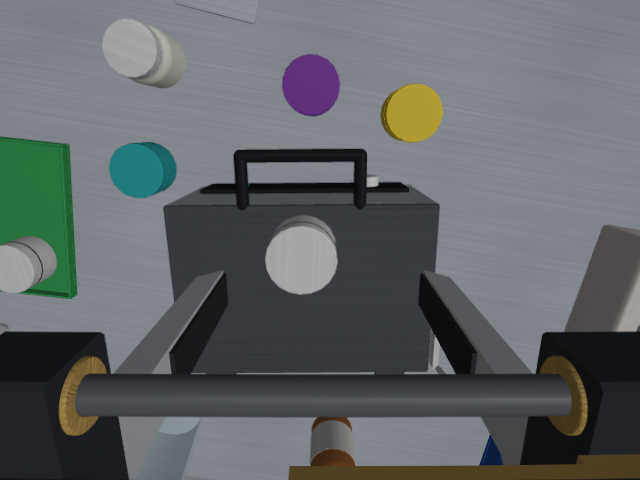

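At rest the wrist view shows the tin top at (301.5,258), the bar from (240,155.5) to (361,155.5), lid front corners at (166,207) and (438,204.5), tray left corners at (68,145) and (76,297), and the jar cap at (130,47).

```bash
cat >> h.py <<'E'
import pickle
def wc(f):
    i=pickle.load(open(f,"rb"))
    return (i,np.array([[i["fx"],0,i["cx"]],[0,i["fy"],i["cy"]],[0,0,1.]]),np.array([i["k1"],0,0,0,0.]),cv2.Rodrigues(i["rvec"])[0],np.array(i["tvec"]))
E
python3 - <<'E'
from h import *
np.set_printoptions(precision=4,suppress=True)
c=wc("w2.pkl"); f=lambda uv,z:at_z("",uv,z,c)
print("tin",f([(301.5,258)],.172)); b=f([(240,155.5),(361,155.5)],.124);print("bar",b,b.mean(0),np.linalg.norm(b[0]-b[1]))
l=f([(166,207),(438,204.5)],.128);print("lid",l,np.linalg.norm(l[0]-l[1]),np.rad2deg(np.arctan2(*(l[1]-l[0])[:2])),l.mean(0))
print("tray +y corners",f([(69,145),(76,297)],.015),"tinC",f([(15,267)],.047),"jar",f([(130,47)],.08))
p=np.array([.49,.2005,.31]);y=-2.9719
t=f([(301.5,258)],.172)[0]; plan(p,y,[t[0],t[1],.21],y)
E
```

```text
tin [[0.5256 0.189  0.172 ]]
bar [[0.4539 0.1182 0.124 ]
 [0.4352 0.2275 0.124 ]] [0.4445 0.1728 0.124 ] 0.11084661593767457
lid [[0.5124 0.0558 0.128 ]
 [0.467  0.3069 0.128 ]] 0.2551654110667378 -10.261328615074536 [0.4897 0.1813 0.128 ]
tray +y corners [[ 0.4868 -0.105   0.015 ]
 [ 0.6836 -0.0954  0.015 ]] tinC [[ 0.6388 -0.1502  0.047 ]] jar [[ 0.3737 -0.0071  0.08  ]]
shift [-0.0332 -0.0173  0.1   ] turn z -0.0 rows>= 2.7
[[-0.011, -0.006, 0.033, 0, 0, -0.0], [-0.022, -0.012, 0.067, 0, 0, -0.0], [-0.033, -0.017, 0.1, 0, 0, -0.0]]
```

The tin is at about (0.526, 0.188), which agrees with the mean of the other two cameras. The bar mid is at (0.4445, 0.173), and the melter yaw is about 10.2°. Now I'll descend and grip.

Emit:
move_arm:
  targets:
    - [-0.012,-0.006,0.035,0,0,0]
    - [-0.024,-0.012,0.07,0,0,0]
    - [-0.033,-0.017,0.1,0,0,0]
    - [-0.033,-0.017,0.125,0,0,0]
    - [-0.033,-0.017,0.145,0,0,0]

```text
time_s: 2.28
ee_pos: [0.5251, 0.1889, 0.1629]
eef_rot: [-3.141, -0.002, -2.971]
force: [-0.1, -0.2, -0.3]
grip_width: 0.094
```

Emit:
move_arm:
  targets:
    - [0,0,0.015,0,0,0]
    - [0,0,0.029,0,0,0]
    - [0,0,0.029,0,0,0]
    - [0,0,0.029,0,0,0]
    - [0,0,0.029,0,0,0]

```text
time_s: 2.7
ee_pos: [0.5258, 0.1895, 0.1375]
eef_rot: [3.141, 0.001, -2.969]
force: [0.5, 0.3, -0.0]
grip_width: 0.0939
```

Emit:
move_arm:
  targets:
    - [0,0,0,0,0,0]
    - [0,0,0,0,0,0]
    - [0,0,0,0,0,0]
    - [0,0,0,0,0,0]
    - [0,0,0,0,0,0]
  fingers: -0.2
  grip_force: 15

```text
time_s: 3.12
ee_pos: [0.5255, 0.1894, 0.1367]
eef_rot: [-3.142, 0.0, -2.969]
force: [1.1, -0.8, -0.1]
grip_width: 0.0644
```

Emit:
move_arm:
  targets:
    - [0,0,0,0,0,0]
    - [0,0,0,0,0,0]
    - [0,0,0,0,0,0]
    - [0,0,0,0,0,0]
    - [0,0,0,0,0,0]

```text
time_s: 3.53
ee_pos: [0.5255, 0.1894, 0.1366]
eef_rot: [-3.142, 0.0, -2.969]
force: [-0.8, -0.6, 3.2]
grip_width: 0.0621
```

The tin is held at 62.1 mm wide. Next, lift it and carry it over to the tray.

Emit:
move_arm:
  targets:
    - [0,0,-0.012,0,0,0]
    - [0,0,-0.035,0,0,0]
    - [0,0,-0.06,0,0,0]
    - [0,0,-0.085,0,0,0]
    - [0,0,-0.1,0,0,0]

```text
time_s: 3.95
ee_pos: [0.5258, 0.1895, 0.2399]
eef_rot: [3.141, 0.003, -2.969]
force: [-0.2, -0.2, -1.1]
grip_width: 0.0617
```

Emit:
move_arm:
  targets:
    - [0.002,-0.015,0,0,0,0]
    - [0.005,-0.045,0,0,0,0]
    - [0.009,-0.08,0,0,0,0]
    - [0.014,-0.115,0,0,0,0]
    - [0.018,-0.15,0,0,0,0]

```text
time_s: 4.37
ee_pos: [0.5331, 0.0371, 0.2372]
eef_rot: [3.142, 0.0, -2.968]
force: [0.3, 0.4, -0.3]
grip_width: 0.0621
```

Emit:
move_arm:
  targets:
    - [0.004,-0.035,0,0,0,0]
    - [0.008,-0.07,0,0,0,0]
    - [0.012,-0.105,0,0,0,0]
    - [0.016,-0.14,0,0,0,0]
    - [0.02,-0.175,0,0,0,0]

```text
time_s: 4.78
ee_pos: [0.5436, -0.139, 0.2373]
eef_rot: [-3.142, 0.0, -2.969]
force: [0.9, -0.0, -0.9]
grip_width: 0.0621
```

Emit:
move_arm:
  targets:
    - [0.004,-0.035,0,0,0,0]
    - [0.008,-0.065,0,0,0,0]
    - [0.011,-0.09,0,0,0,0]
    - [0.013,-0.102,0,0,0,0]
    - [0.013,-0.102,0,0,0,0]

```text
time_s: 5.2
ee_pos: [0.5482, -0.2418, 0.2364]
eef_rot: [3.141, -0.0, -2.971]
force: [-0.2, -0.5, 0.0]
grip_width: 0.0619
```

Emit:
move_arm:
  targets:
    - [0,0,0,0,0,0]
    - [0,0,0,0,0,0]
    - [0,0,0,0,0,0]
    - [0,0,0,0,0,0]
    - [0,0,0,0,0,0]

```text
time_s: 5.62
ee_pos: [0.5487, -0.2392, 0.2367]
eef_rot: [-3.141, 0.0, -2.968]
force: [-0.2, 0.4, -1.5]
grip_width: 0.0616
```

```bash
python3 - <<'E'
from h import *
o=ctrl.get_obs();print(o["time_s"],o["ee_pos"],o["eef_rot"],o["grip_width"],o["force"])
i=ctrl.camera_info("wrist"); pickle.dump(i,open("w3.pkl","wb"))
im=ctrl.camera("wrist")[:,:,::-1].copy()
cv2.imwrite("pics/w3.png",im)
E
```

```text
5.6167 [ 0.5487432  -0.23923401  0.23667195] [-3.14149908e+00  2.09033698e-04 -2.96779781e+00] 0.06162529607728136 [-0.18623979  0.44080451 -1.4589255 ]
```

View pics/w3.png

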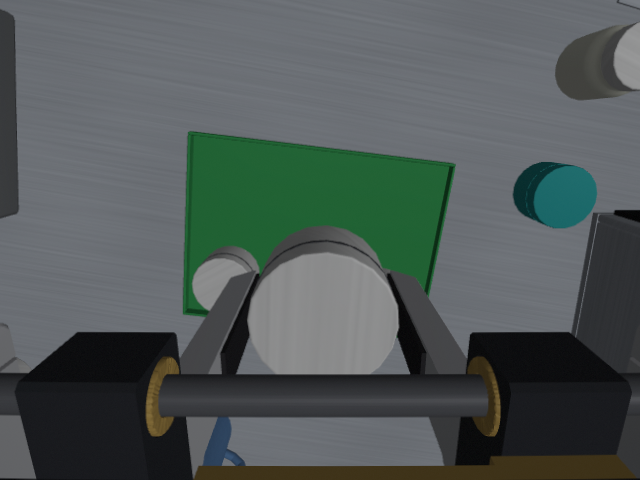

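The tin is held upright. The tray's near corners show at (191,133) and (454,164), the left far corner at (184,313), and the leftmost bystander tin at (222,282). Checking the landing spot.

```bash
python3 - <<'E'
from h import *
np.set_printoptions(precision=4,suppress=True)
c=wc("w3.pkl"); f=lambda uv,z:at_z("",uv,z,c)
t=f([(190,132),(455,164),(184,313)],.015);print(t,np.linalg.norm(t[0]-t[1]),np.linalg.norm(t[0]-t[2]))
print("tin a",f([(222,285)],.047))
u=(t[1]-t[0])/np.linalg.norm(t[1]-t[0]); x=np.array([u[1],-u[0],0])
C=(t[0]+t[1])/2+.1*x; print("centre",C,"yaw",np.rad2deg(np.arctan2(x[1],x[0])),"target",C-.047*x)
g=np.array([.5487,-.2392,.2367]); print("in tray frame",(g-C)@x,(g-C)@u)
E
```

```text
[[ 0.5025 -0.3801  0.015 ]
 [ 0.4875 -0.1134  0.015 ]
 [ 0.7004 -0.3698  0.015 ]] 0.26706183491540775 0.1980986566275246
tin a [[ 0.6446 -0.3249  0.047 ]]
centre [ 0.5949 -0.2411  0.015 ] yaw 3.2224070250111456 target [ 0.5479 -0.2438  0.015 ]
in tray frame -0.045986168723548285 0.004534490369126898
```

The tin is over (−46, +5) mm in the tray's frame, inside the empty half. Lowering.

Emit:
move_arm:
  targets:
    - [0,0,0.03,0,0,0]
    - [0,0,0.065,0,0,0]
    - [0,0,0.1,0,0,0]
    - [0,0,0.135,0,0,0]
    - [0,0,0.165,0,0,0]

```text
time_s: 6.08
ee_pos: [0.5481, -0.2395, 0.0693]
eef_rot: [3.141, -0.001, -2.969]
force: [0.1, -0.2, -1.7]
grip_width: 0.0618
```

Emit:
move_arm:
  targets:
    - [0,0,0.02,0,0,0]
    - [0,0,0.035,0,0,0]
    - [0,0,0.045,0,0,0]
    - [0,0,0.052,0,0,0]
    - [0,0,0.054,0,0,0]

```text
time_s: 6.5
ee_pos: [0.5485, -0.2398, 0.0168]
eef_rot: [3.141, -0.001, -2.969]
force: [-1.0, 0.5, -0.8]
grip_width: 0.0617
```

Emit:
move_arm:
  targets:
    - [0,0,0.001,0,0,0]
    - [0,0,0.002,0,0,0]
    - [0,0,0.002,0,0,0]
    - [0,0,0.002,0,0,0]
    - [0,0,0.002,0,0,0]

```text
time_s: 6.92
ee_pos: [0.5488, -0.2401, 0.016]
eef_rot: [-3.141, 0.001, -2.969]
force: [-0.5, -0.5, -0.7]
grip_width: 0.062
```

Emit:
move_arm:
  targets:
    - [0,0,0.001,0,0,0]
    - [0,0,0.002,0,0,0]
    - [0,0,0.003,0,0,0]
    - [0,0,0.003,0,0,0]
    - [0,0,0.003,0,0,0]

```text
time_s: 7.33
ee_pos: [0.5486, -0.24, 0.0123]
eef_rot: [3.142, -0.0, -2.969]
force: [0.8, -0.5, -0.9]
grip_width: 0.062
```

Emit:
move_arm:
  targets:
    - [0,0,0.001,0,0,0]
    - [0,0,0.001,0,0,0]
    - [0,0,0.001,0,0,0]
    - [0,0,0.001,0,0,0]
    - [0,0,0.001,0,0,0]

```text
time_s: 7.75
ee_pos: [0.5487, -0.2401, 0.0116]
eef_rot: [-3.141, 0.0, -2.969]
force: [-0.3, 0.8, 2.6]
grip_width: 0.062
```

The tin is on the floor: upward force, and the height matches 3 mm + 8.6 mm. Releasing and lifting clear.

Emit:
move_arm:
  targets:
    - [0,0,0,0,0,0]
    - [0,0,0,0,0,0]
    - [0,0,0,0,0,0]
    - [0,0,0,0,0,0]
    - [0,0,0,0,0,0]
  fingers: 1

```text
time_s: 8.17
ee_pos: [0.5485, -0.24, 0.0113]
eef_rot: [3.141, -0.0, -2.969]
force: [1.0, 0.4, 0.2]
grip_width: 0.0915
```

Emit:
move_arm:
  targets:
    - [0,0,-0.01,0,0,0]
    - [0,0,-0.035,0,0,0]
    - [0,0,-0.07,0,0,0]
    - [0,0,-0.11,0,0,0]
    - [0,0,-0.15,0,0,0]

```text
time_s: 8.58
ee_pos: [0.5482, -0.2398, 0.1637]
eef_rot: [3.141, -0.0, -2.969]
force: [0.7, -1.0, -0.5]
grip_width: 0.0937
```

Emit:
move_arm:
  targets:
    - [0,0,-0.04,0,0,0]
    - [0,0,-0.08,0,0,0]
    - [0,0,-0.11,0,0,0]
    - [0,0,-0.12,0,0,0]
    - [0,0,-0.12,0,0,0]

```text
time_s: 9.0
ee_pos: [0.549, -0.2403, 0.2849]
eef_rot: [-3.138, 0.004, -2.969]
force: [0.3, -0.3, 0.0]
grip_width: 0.0939
```

```bash
python3 - <<'E'
from h import *
o=ctrl.get_obs();print(o["time_s"],o["ee_pos"],o["eef_rot"],o["grip_width"],o["force"])
cv2.imwrite("pics/w4.png",ctrl.camera("wrist")[:,:,::-1])
# lid numbers: bar mid (melter yaw a), pose yaw for closing along melter x
a=np.deg2rad(10.2); xa=np.array([np.cos(a),np.sin(a),0]); b=np.array([.4447,.173,.124]); h=b+.225*xa; h[2]=.12
print("hinge",h)
for d in range(0,55,5):
    t=np.deg2rad(d); r=h+(-.225*np.cos(t)+.004*np.sin(t))*xa+np.array([0,0,.225*np.sin(t)+.004*np.cos(t)])
    print(d,(r-b).round(4),"along x",round(float((r-b)@xa),4))
E
```

```text
9.0 [ 0.54904479 -0.24026151  0.28491585] [-3.13838132  0.00417111 -2.96870133] 0.0938996996077752 [ 0.33675312 -0.33884125  0.04694211]
hinge [0.66614401 0.21284407 0.12      ]
0 [0. 0. 0.] along x 0.0
5 [0.0012 0.0002 0.0196] along x 0.0012
10 [0.004  0.0007 0.039 ] along x 0.0041
15 [0.0086 0.0015 0.0581] along x 0.0087
20 [0.0147 0.0026 0.0767] along x 0.0149
25 [0.0224 0.004  0.0947] along x 0.0228
30 [0.0316 0.0057 0.112 ] along x 0.0321
35 [0.0423 0.0076 0.1283] along x 0.043
40 [0.0543 0.0098 0.1437] along x 0.0552
45 [0.0676 0.0122 0.1579] along x 0.0687
50 [0.0821 0.0148 0.1709] along x 0.0834
```

View pics/w4.png

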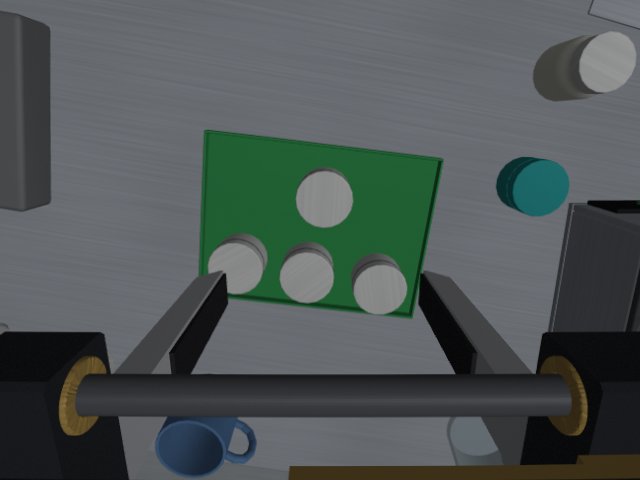

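The tin stands upright at (324,199), and the three others are undisturbed at (236,266), (307,273) and (380,287). Now I'll go above the lid's bar, turning 90° with the fingers part-closed.

Emit:
move_arm:
  targets:
    - [0.002,0.028,0,0,0,0.2]
    - [0.004,0.057,0,0,0,0.4]
    - [0.006,0.085,0,0,0,0.6]
    - [0.008,0.113,0,0,0,0.8]
    - [0.011,0.142,0,0,0,1.0]
  fingers: -0.23

```text
time_s: 9.47
ee_pos: [0.5122, -0.1007, 0.2791]
eef_rot: [-3.141, -0.004, 2.785]
force: [1.3, 0.7, 0.7]
grip_width: 0.0644
```

Emit:
move_arm:
  targets:
    - [0.016,0.024,0,0,0,0.2]
    - [0.032,0.047,0,0,0,0.4]
    - [0.048,0.07,0,0,0,0.6]
    - [0.064,0.094,0,0,0,0.8]
    - [0.08,0.118,0,0,0,1.0]

```text
time_s: 9.88
ee_pos: [0.4775, 0.0375, 0.2794]
eef_rot: [-3.139, -0.002, 2.262]
force: [0.6, 0.1, -0.2]
grip_width: 0.0366
```

Emit:
move_arm:
  targets:
    - [0.026,0.012,0,0,0,0.2]
    - [0.051,0.025,0,0,0,0.4]
    - [0.077,0.037,0,0,0,0.6]
    - [0.102,0.05,0,0,0,0.8]
    - [0.128,0.062,0,0,0,0.99]

```text
time_s: 10.3
ee_pos: [0.4431, 0.1753, 0.2794]
eef_rot: [-3.138, 0.0, 1.743]
force: [0.7, -0.4, -0.7]
grip_width: 0.0362
```

Emit:
move_arm:
  targets:
    - [0,0,0,0,0,0]
    - [0,0,0,0,0,0]
    - [0,0,0,0,0,0]
    - [0,0,0,0,0,0]
    - [0,0,0,0,0,0]

```text
time_s: 10.72
ee_pos: [0.4444, 0.1734, 0.281]
eef_rot: [-3.141, 0.0, 1.749]
force: [-0.9, -0.1, -0.7]
grip_width: 0.0363
```

```bash
python3 - <<'E'
from h import *
o=ctrl.get_obs();print(o["time_s"],o["ee_pos"],o["eef_rot"],o["grip_width"],o["qpos"])
p=o["ee_pos"].copy();y=o["eef_rot"][2]
plan(p,y,[.4447,.173,.16],1.749)
i=ctrl.camera_info("wrist"); pickle.dump(i,open("w5.pkl","wb"))
cv2.imwrite("pics/w5.png",ctrl.camera("wrist")[:,:,::-1])
E
```

```text
10.7167 [0.44438402 0.17336327 0.28103222] [-3.14091065e+00  1.30230677e-04  1.74850606e+00] 0.03628013522523677 [ 2.95184147e-01  8.49240010e-02  1.60138410e+00 -4.97266634e-05
  1.45597712e+00  1.17480169e-01]
shift [-0.0004  0.0002  0.121 ] turn z -0.001 rows>= 3.0
[[-0.0, 0.0, 0.03, 0, 0, -0.0], [-0.0, 0.0, 0.061, 0, 0, -0.0], [-0.0, 0.0, 0.091, 0, 0, -0.001], [-0.0, 0.0, 0.121, 0, 0, -0.001]]
```

View pics/w5.png

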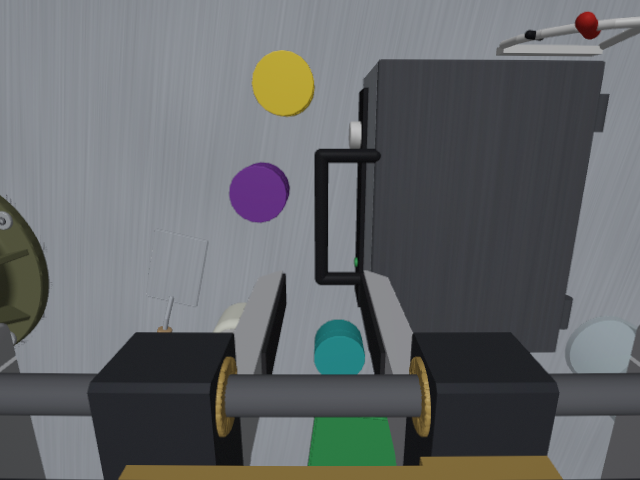

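The bar's centreline is at u≈321.5, from v≈150 to 283. I'll check its offset from the finger centreline and look at bar and quadrant positions.

```bash
python3 - <<'E'
from h import *
np.set_printoptions(precision=4,suppress=True)
c=wc("w5.pkl"); f=lambda uv,z:at_z("",uv,z,c)
b=f([(321.5,155),(321.5,278)],.124);print("bar",b,b.mean(0),np.linalg.norm(b[0]-b[1]),np.rad2deg(np.arctan2(-(b[0]-b[1])[0],(b[0]-b[1])[1])))
print("tcp line px",proj("",[[.4444,.1734,.124]],c))
l=f([(380,61),(613,64)],.128);print("left lid corners",l,np.linalg.norm(l[0]-l[1]))
d=(l[1]-l[0])/np.linalg.norm(l[1]-l[0]);print("yaw",np.rad2deg(np.arctan2(d[1],d[0])))
xa=np.array([np.cos(.178),np.sin(.178),0]);print("bar along x rel tcp",(b.mean(0)-[.4444,.1734,.124])@xa,"along y",(b.mean(0)-[.4444,.1734,.124])@[-xa[1],xa[0],0])
print("mark",f([(588,25)],.12+.08*np.sin(np.deg2rad(50))))
E
```

```text
bar [[0.4351 0.2266 0.124 ]
 [0.4546 0.1176 0.124 ]] [0.4449 0.1721 0.124 ] 0.11071634692103692 10.144437667548033
tcp line px [[321.2434 217.5934]]
left lid corners [[0.4675 0.3067 0.128 ]
 [0.6502 0.3385 0.128 ]] 0.18539809048153913
yaw 9.871813871287477
bar along x rel tcp 0.00022349977640036947 along y -0.0013226214746218825
mark [[0.5907 0.3438 0.1813]]
```

The fingers are centred to within 1 mm, and the measured mark (0.591, 0.344) agrees with the hinge model (0.590, 0.3435). Descending onto the bar and gripping.

Emit:
move_arm:
  targets:
    - [0,0,0.03,0,0,0]
    - [0,0,0.065,0,0,0]
    - [0,0,0.1,0,0,0]
    - [0,0,0.125,0,0,0]
    - [0,0,0.145,0,0,0]

```text
time_s: 11.18
ee_pos: [0.4436, 0.1734, 0.1342]
eef_rot: [-3.14, 0.0, 1.748]
force: [-0.1, -0.7, -1.0]
grip_width: 0.0361
```

Emit:
move_arm:
  targets:
    - [0,0,0.01,0,0,0]
    - [0,0,0.02,0,0,0]
    - [0,0,0.028,0,0,0]
    - [0,0,0.032,0,0,0]
    - [0,0,0.032,0,0,0]

```text
time_s: 11.6
ee_pos: [0.4443, 0.1742, 0.1043]
eef_rot: [-3.141, 0.0, 1.749]
force: [0.4, -0.2, -0.4]
grip_width: 0.036
```

Emit:
move_arm:
  targets:
    - [0,0,0,0,0,0]
    - [0,0,0,0,0,0]
    - [0,0,0,0,0,0]
    - [0,0,0,0,0,0]
    - [0,0,0,0,0,0]
  fingers: -1
  grip_force: 20

```text
time_s: 12.02
ee_pos: [0.4426, 0.174, 0.1046]
eef_rot: [-3.137, 0.0, 1.749]
force: [-15.0, -1.8, 11.8]
grip_width: 0.0113
```

Emit:
move_arm:
  targets:
    - [0,0,0,0,0,0]
    - [0,0,0,0,0,0]
    - [0,0,0,0,0,0]
    - [0,0,0,0,0,0]
    - [0,0,0,0,0,0]

```text
time_s: 12.43
ee_pos: [0.4425, 0.174, 0.1046]
eef_rot: [-3.137, 0.0, 1.749]
force: [-15.0, -2.5, 11.1]
grip_width: 0.0113
```

The bar is gripped at 11.3 mm. The fingers centred with −15 N in x, so the bar sits about 2 mm nearer the robot than commanded. I'll include that −2 mm in the arc's start and lift the first 10°.

Emit:
move_arm:
  targets:
    - [0,-0.002,-0.008,0,0,0]
    - [0,-0.001,-0.016,0,0,0]
    - [0,0,-0.024,0,0,0]
    - [0,0.001,-0.031,0,0,0]
    - [0,0.002,-0.039,0,0,0]

```text
time_s: 12.85
ee_pos: [0.4465, 0.1747, 0.1441]
eef_rot: [3.141, -0.0, 1.749]
force: [7.9, 0.9, -5.7]
grip_width: 0.0113
```

Emit:
move_arm:
  targets:
    - [0,0,0,0,0,0]
    - [0,0,0,0,0,0]
    - [0,0,0,0,0,0]
    - [0,0,0,0,0,0]
    - [0,0,0,0,0,0]

```text
time_s: 13.27
ee_pos: [0.4464, 0.1746, 0.1432]
eef_rot: [3.141, 0.0, 1.749]
force: [5.3, 0.6, -4.1]
grip_width: 0.0114
```

Emit:
move_arm:
  targets:
    - [0,0.002,-0.008,0,0,0]
    - [0,0.004,-0.015,0,0,0]
    - [0,0.006,-0.023,0,0,0]
    - [0,0.009,-0.03,0,0,0]
    - [0,0.011,-0.038,0,0,0]

```text
time_s: 13.68
ee_pos: [0.4568, 0.1764, 0.1818]
eef_rot: [-3.14, 0.0, 1.749]
force: [4.8, 0.5, -6.1]
grip_width: 0.0112
```

Emit:
move_arm:
  targets:
    - [0,0.003,-0.007,0,0,0]
    - [0,0.006,-0.014,0,0,0]
    - [0,0.01,-0.021,0,0,0]
    - [0,0.013,-0.028,0,0,0]
    - [0,0.017,-0.035,0,0,0]

```text
time_s: 14.1
ee_pos: [0.473, 0.1794, 0.2172]
eef_rot: [-3.139, 0.0, 1.749]
force: [-7.9, -4.0, 1.5]
grip_width: 0.0111
```

Emit:
move_arm:
  targets:
    - [0,0,0,0,0,0]
    - [0,0,0,0,0,0]
    - [0,0,0,0,0,0]
    - [0,0,0,0,0,0]
    - [0,0,0,0,0,0]

```text
time_s: 14.52
ee_pos: [0.4729, 0.1794, 0.217]
eef_rot: [-3.139, 0.0, 1.749]
force: [-9.8, -3.4, 1.9]
grip_width: 0.0115
```

Emit:
move_arm:
  targets:
    - [0,0.003,-0.007,0,0,0]
    - [0,0.008,-0.013,0,0,0]
    - [0,0.012,-0.019,0,0,0]
    - [0,0.017,-0.026,0,0,0]
    - [0,0.022,-0.032,0,0,0]

```text
time_s: 14.93
ee_pos: [0.4954, 0.1834, 0.25]
eef_rot: [-3.141, 0.0, 1.749]
force: [-8.9, -3.7, 4.1]
grip_width: 0.0118
```

Emit:
move_arm:
  targets:
    - [0,0.005,-0.006,0,0,0]
    - [0,0.011,-0.012,0,0,0]
    - [0,0.016,-0.017,0,0,0]
    - [0,0.022,-0.022,0,0,0]
    - [0,0.028,-0.027,0,0,0]

```text
time_s: 15.35
ee_pos: [0.5228, 0.1883, 0.2779]
eef_rot: [3.141, 0.0, 1.749]
force: [-10.4, -3.5, 7.9]
grip_width: 0.0113
```

Emit:
move_arm:
  targets:
    - [0,0,0,0,0,0]
    - [0,0,0,0,0,0]
    - [0,0,0,0,0,0]
    - [0,0,0,0,0,0]
    - [0,0,0,0,0,0]

```text
time_s: 15.77
ee_pos: [0.5228, 0.1883, 0.2777]
eef_rot: [3.141, -0.0, 1.749]
force: [-10.3, -3.9, 10.4]
grip_width: 0.0115
```

```bash
python3 - <<'E'
from h import *
o=ctrl.get_obs();print(o["time_s"],o["ee_pos"],o["eef_rot"],o["grip_width"],o["force"],o["moment"])
for n in("scene","side","wrist"):
    i=ctrl.camera_info(n); pickle.dump(i,open(n+"9.pkl","wb")); cv2.imwrite(f"pics/{n}9.png",ctrl.camera(n)[:,:,::-1])
g=o["ee_pos"]+np.array([0,0,.019])
for h in([.6661,.2128],[.6643,.2125]):
    x=np.array([np.cos(.178),np.sin(.178)]); r=-(g[:2]-h)@x; z=g[2]-.12
    print("radius",np.hypot(r,z),"(.22504) angle",np.rad2deg(np.arctan2(z,r)-np.arctan2(.004,.225)))
a=cv2.imread("pics/scene9.png");b=cv2.imread("pics/side9.png")
cv2.imwrite("pics/c9.png",np.hstack([crop(a,335,130,535,330,2),crop(b,225,60,425,260,2)]))
E
```

```text
15.7667 [0.52278775 0.18833289 0.27770354] [ 3.14085231e+00 -4.59127403e-05  1.74885719e+00] 0.011454904977584245 [-10.32358657  -3.87003522  10.36202948] [-7.86764886e-01  2.02589580e+00 -1.37220446e-03]
radius 0.22882199907922776 (.22504) angle 49.53621142772146
radius 0.22766706625490207 (.22504) angle 49.89082791924086
```

View pics/c9.png

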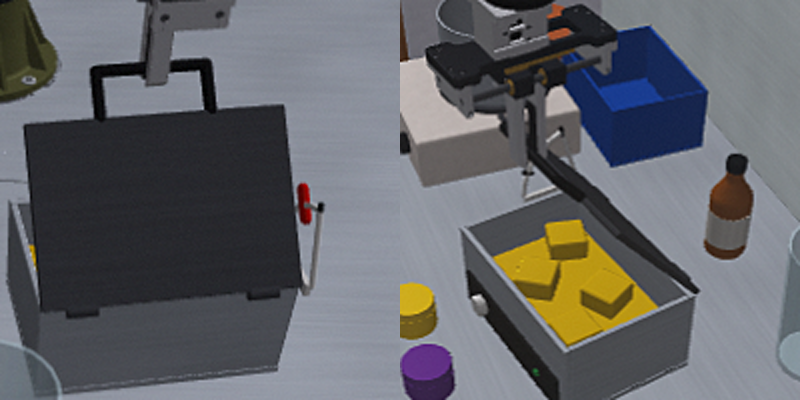

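The lid is up and held by the bar, near the red mark in both views: scene crop mark at (304,203), lid left edge beside it. I'll fit the angle from the TCP arc and from the lid corners in the scene picture.

```bash
python3 - <<'E'
from h import *
from scipy.optimize import least_squares as LS
np.set_printoptions(precision=4,suppress=True)
x=np.array([np.cos(.178),np.sin(.178)])
T=np.array([(.4425,.174,.1046),(.4464,.1746,.1432),(.4568,.1764,.1818),(.4729,.1794,.2170),(.4954,.1834,.25),(.5228,.1883,.2777)])
q=np.c_[T[:,:2]@x,T[:,2]+.019]
# circle, radius fixed; free centre s,z
r=LS(lambda p:np.hypot(q[:,0]-p[0],q[:,1]-p[1])-.22504,[.69,.12]); print("centre",r.x,"res",r.fun)
for c in (r.x,[r.x[0],.12]):
    A=np.rad2deg(np.arctan2(q[:,1]-c[1],c[0]-q[:,0])); print("angle minus first",A-A[0],"abs",A-1.02)
r3=LS(lambda p:np.hypot(q[:,0]-p[0],q[:,1]-.12)-p[1],[.69,.225]);print("z fixed, free radius",r3.x,r3.fun)
# camera: shut & open corners, scene
S=lambda l:np.array(l)/4+[335,200]; O=lambda l:np.array(l)/2+[335,130]
shut=S([(22,110),(478,72),(600,290),(83,337)]); op=O([(24,125),(285,105),(299,290),(40,312)])
def corners(h,yaw,t):
    L=np.array([(-.18,-.13,.008),(-.18,.13,.008),(0,.13,.008),(0,-.13,.008)])
    return L@Ro.from_euler("y",t).as_matrix().T@Ro.from_euler("z",yaw).as_matrix().T+[h[0],h[1],.12]
C=cam("scene")
f=lambda p:np.r_[(proj("",corners(p[:2],p[2],0),C)-shut).ravel(),(proj("",corners(p[:2],p[2],p[3]),C)-op).ravel()]
s=LS(f,[.666,.213,.178,.85]);print("scene fit",s.x,"deg",np.rad2deg(s.x[3]),"res",s.fun.round(1))
a=cv2.imread("pics/scene9.png"); cv2.imwrite("pics/d9.png",crop(a,340,150,510,290,4.5))
E
```

```text
centre [0.6918 0.1234] res [ 0.0004 -0.0002 -0.0003 -0.0002  0.0001  0.0002]
angle minus first [ 0.      9.8843 20.097  30.0058 40.2413 50.2443] abs [-0.9642  8.9202 19.1329 29.0417 39.2771 49.2802]
angle minus first [ 0.      9.8714 20.0429 29.8868 40.032  49.9283] abs [-0.1052  9.7662 19.9377 29.7816 39.9268 49.8231]
z fixed, free radius [0.6989 0.2326] [ 0.     -0.0001 -0.      0.0001  0.0002 -0.0001]
scene fit [0.6681 0.2116 0.1677 0.8533] deg 48.89232688737409 res [-1.3 -0.8  0.5 -0.3  0.9 -0.8 -1.5 -0.4 -0.6 -0.5  0.1  0.3  2.2 -0.1
 -0.2  1.2]
```

View pics/d9.png

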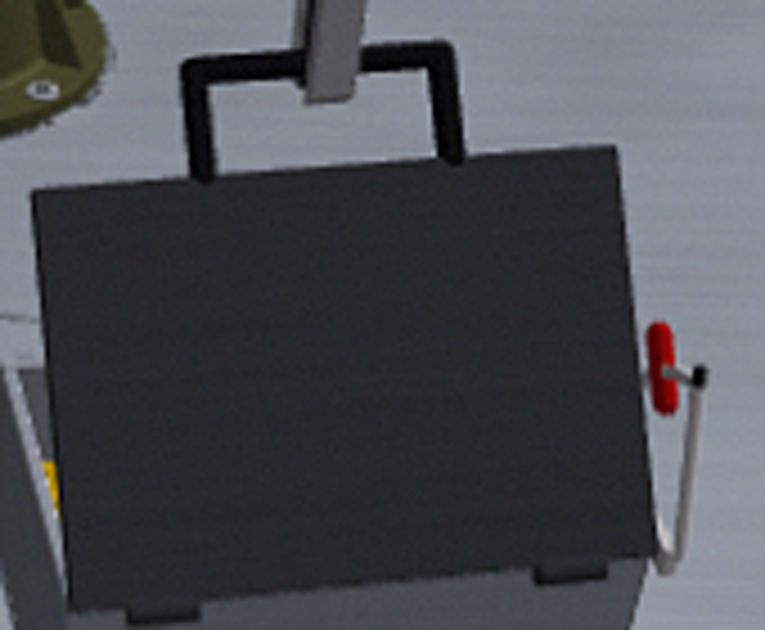

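The scene corners put the angle at about 49° and the arc fit at 49.3–50.2°. I'm past the picture budget, so I'll refine with code by fitting the lid outline to image gradients. The shut picture, which must give 0°, serves as control.

```bash
cat > fit.py <<'E'
from h import *
from scipy.optimize import minimize
L=np.array([(-.18,-.13,.008),(-.18,.13,.008),(0,.13,.008),(0,-.13,.008)])
def fit(n,png,C,t0,edges,hz=.12):
    I=cv2.GaussianBlur(cv2.imread(png,0).astype(np.float32),(0,0),1.0)
    s=np.linspace(.06,.94,80)[:,None]
    def cost(p):
        W=lambda P:P@Ro.from_euler("y",p[3]/50).as_matrix().T@Ro.from_euler("z",p[2]/50).as_matrix().T+[p[0]/100,p[1]/100,hz]
        out=0
        c=proj("",W(L.mean(0)[None]),C)
        for a,b in edges:
            q=proj("",W(L[a]+(L[b]-L[a])*s),C); d=q[-1]-q[0]; nn=np.array([d[1],-d[0]])/np.hypot(*d)
            if nn@(q.mean(0)-c[0])<0: nn=-nn
            g=lambda k:cv2.remap(I,(q+k*nn)[:,0].astype(np.float32)[:,None],(q+k*nn)[:,1].astype(np.float32)[:,None],1).ravel()
            out+=np.clip(g(1.5)-g(-1.5),-5,40).mean()
        return -out
    best=min((minimize(cost,[66.6+dx,21.3+dy,.178*50,(t0+dt)*50],method="Nelder-Mead",options=dict(initial_simplex=np.array([[66.6+dx,21.3+dy,8.9,(t0+dt)*50]]+[[66.6+dx+(k==0)*.5,21.3+dy+(k==1)*.5,8.9+(k==2)*.7,(t0+dt)*50+(k==3)*2] for k in range(4)]),maxiter=600))
        for dx in(-.3,.3) for dy in(-.3,.5) for dt in(-.03,.03)),key=lambda r:r.fun)
    p=best.x; print(n,"hinge",p[:2]/100,"yaw",np.rad2deg(p[2]/50).round(2),"lid deg",np.rad2deg(p[3]/50).round(2),"score",best.fun.round(1))
E
cat > run.py <<'E'
from fit import *
A=[(0,1),(1,2),(2,3),(3,0)]
fit("scene shut","pics/scene0.png",cam("scene"),0,A)
fit("scene open","pics/scene9.png",cam("scene"),.86,A)
fit("side shut","pics/side0.png",cam("side"),0,A)
fit("w2 shut","pics/w2.png",wc("w2.pkl"),0,[(0,1),(1,2),(3,0)])
fit("w5 shut","pics/w5.png",wc("w5.pkl"),0,[(0,1),(1,2),(2,3)])
fit("wrist open","pics/wrist9.png",wc("wrist9.pkl"),.86,[(0,1),(1,2),(2,3)])
C=wc("wrist9.pkl"); xa=np.array([[.984,.177,0],[-.177,.984,0],[0,0,1]])
for t in(0.84,.873,.9):
    print(t,proj("",(L@Ro.from_euler("y",t).as_matrix().T)@xa+[.664,.2125,.12],C).round(0).tolist())
E
python3 run.py
```

```text
scene shut hinge [0.67102592 0.21022285] yaw 10.06 lid deg -0.3 score -113.2
scene open hinge [0.66472826 0.21154253] yaw 10.35 lid deg 46.99 score -132.6
side shut hinge [0.66592357 0.20384748] yaw 10.09 lid deg -1.24 score -127.3
w2 shut hinge [0.66574794 0.21086716] yaw 9.77 lid deg -0.8 score -64.5
w5 shut hinge [0.6654306  0.21084031] yaw 9.89 lid deg -1.02 score -81.0
wrist open hinge [0.66493696 0.21306188] yaw 10.15 lid deg 47.72 score -93.4
0.84 [[367.0, 470.0], [383.0, 10.0], [510.0, 59.0], [477.0, 352.0]]
0.873 [[375.0, 475.0], [395.0, 8.0], [511.0, 59.0], [477.0, 352.0]]
0.9 [[382.0, 479.0], [405.0, 6.0], [511.0, 60.0], [477.0, 352.0]]
```

The outline fits give about 47–48.6°, with controls reading −0.3 to −1.2° when shut. The estimates centre on about 48.7°, so I'll raise the lid by about 1.2° and ease the 14 N radial push.

Emit:
move_arm:
  targets:
    - [0,0.001,-0.001,0,0,0]
    - [0,0.002,-0.002,0,0,0]
    - [0,0.002,-0.003,0,0,0]
    - [0,0.003,-0.004,0,0,0]
    - [0,0.003,-0.004,0,0,0]

```text
time_s: 16.33
ee_pos: [0.526, 0.1889, 0.2805]
eef_rot: [3.141, 0.0, 1.749]
force: [-6.3, -2.5, 3.9]
grip_width: 0.0113
```

Emit:
move_arm:
  targets:
    - [0,0,0,0,0,0]
    - [0,0,0,0,0,0]
    - [0,0,0,0,0,0]
    - [0,0,0,0,0,0]
    - [0,0,0,0,0,0]

```text
time_s: 16.75
ee_pos: [0.526, 0.1889, 0.2804]
eef_rot: [3.141, -0.0, 1.749]
force: [-5.8, -2.6, 4.1]
grip_width: 0.0115
```

```bash
python3 - <<'E'
from fit import *
o=ctrl.get_obs();print(o["time_s"],o["ee_pos"],o["grip_width"],o["force"])
for n in("scene","side","wrist"):
    i=ctrl.camera_info(n); pickle.dump(i,open(n+"10.pkl","wb")); cv2.imwrite(f"pics/{n}10.png",ctrl.camera(n)[:,:,::-1])
A=[(0,1),(1,2),(2,3),(3,0)]
fit("scene open","pics/scene10.png",cam("scene"),.88,A)
fit("wrist open","pics/wrist10.png",wc("wrist10.pkl"),.88,[(0,1),(1,2),(2,3)])
g=o["ee_pos"]+[0,0,.019]; x=np.array([np.cos(.178),np.sin(.178)]); q0=np.array([.4425,.174])@x
d=np.array([g[:2]@x-q0,g[2]-.1236]); print("chord angle",np.rad2deg(2*np.arcsin(np.hypot(*d)/.45008)),"dir angle",2*(90-np.rad2deg(np.arctan2(d[1],d[0]))-1.02))
for s in(.6885,.6918): print("hinge s",s,"angle",np.rad2deg(np.arctan2(g[2]-.12,s-g[:2]@x))-1.02)
# red mark left visible?; check all tins at rest: diff scene0 vs scene10 in tray region tins
E
```

```text
16.75 [0.52595703 0.18890012 0.28044903] 0.011454538823180116 [-5.83256119 -2.6190809   4.13728839]
scene open hinge [0.66464933 0.21164823] yaw 10.46 lid deg 48.03 score -132.4
wrist open hinge [0.6647166  0.21327832] yaw 10.24 lid deg 48.87 score -92.5
chord angle 51.4102970703551 dir angle 49.437330196809306
hinge s 0.6885 angle 51.538289275917606
hinge s 0.6918 angle 50.879951297562585
```

The independent estimates now bracket 50°: outline fits 48.3–49.8° after the shut-control correction, arc geometry 49.4–51.5°. Forces are small and steady and the bar is still pinched, so I'm handing in.

```bash
python3 - <<'E'
from h import *
a=cv2.imread("pics/scene0.png",0).astype(int);b=cv2.imread("pics/scene10.png",0).astype(int)
d=np.abs(a-b)
print("changes: tray tin row",(d[282:318,140:256]>25).sum(),"jar",(d[203:240,300:330]>25).sum(),"tray near half",(d[262:282,150:265]>25).sum())
o=ctrl.get_obs();print(o["time_s"],o["force"],o["grip_width"]); print(ctrl.hand_in())
E
```

```text
changes: tray tin row 43 jar 0 tray near half 476
16.9 [-5.26970364 -2.6002382   3.64646732] 0.011024260025523326
the job is handed in; nothing more can be done
None
```

The tin now stands upright in the empty near half of the green tray, released on the floor. The lid is raised to about 50°, and I handed in at 16.9 s with the robot still pinching its bar.

- **Tin:** the wrist view after release showed it upright, with the three other tins in their row.
- **Bystanders:** comparing the scene picture before and after, the jar shows no change. The tray's tin row shows 43 changed pixels. I take these to be the new tin overlapping that region, but I did not confirm it with another picture.
- **Lid angle:** my checks disagree by a few degrees. Lid outlines in the images gave 48.0° (scene) and 48.9° (wrist), and the same fits read −0.3° to −1.0° on those cameras' shut pictures. The arm's arc gave 49.4–51.5°. These bracket 50°, and I did not confirm the lid against the red mark directly in the final pose.
- **Grip and force:** the fingers read 11.0 mm on the 12 mm bar at the end. The force on the tool was about 7 N and steady.
- **Budget:** I viewed 12 pictures, two over the budget of 10.

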